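# Stack the drained tumblers mouth down

### The job

Finish putting away the steel tumblers: stack the two on the ribbed draining mat over the one on the tray, all mouth down and each pushed home on the one below. One of them is standing mouth up, so turn it over first: lay it down on its side, let go, and take it again the other way. Leave the tumbler on the tray where it stands, and do not disturb the ramekin, bowl and jar.

Things in the scene. Friction and masses are not known exactly. Their poses are not given: they have to be found in the camera images.
- tumbler_base_centre (a point): Steel stacking tumbler, 72 mm high, about 0.11 kg: base 47 mm across, tapering out to 58 mm at 44 mm from the base; there an outside step, then a straight rim band 66 mm across (62 inside) to the mouth. Point: on its axis, half-way up; z axis from base to mouth. Stands mouth down on the tray floor. One nested over it rests with its mouth on the step, 28 mm higher, with 2 mm play all round.
- tumbler_down_centre (a point): Steel stacking tumbler, 72 mm high, about 0.11 kg: base 47 mm across, tapering out to 58 mm at 44 mm from the base; there an outside step, then a straight rim band 66 mm across (62 inside) to the mouth. Point: on its axis, half-way up; z axis from base to mouth. Starts mouth down on the draining mat.
- tumbler_up_centre (a point): Steel stacking tumbler, 72 mm high, about 0.11 kg: base 47 mm across, tapering out to 58 mm at 44 mm from the base; there an outside step, then a straight rim band 66 mm across (62 inside) to the mouth. Point: on its axis, half-way up; z axis from base to mouth. Starts mouth up on the mat. Laid on its side it rests on its base edge and step, the mouth tipped up about 12 degrees.
- mat: Grey rubber draining mat, 280 x 300 mm (x, y), fixed. Origin: centre of its underside, z up. Fourteen flat-topped ribs run along its y axis (the nearest 10 mm either side of its middle): 8 mm wide, 20 mm apart centre to centre, with 12 mm grooves between; rib tops are 6 mm above the worktop, groove floors 3 mm. A tumbler lying along the ribs is kept from rolling.
- tray: Black service tray, 300 x 240 mm (x, y), fixed to the worktop; floor 4 mm above the worktop, lip 12 mm high. Origin at the centre of its underside, z up.
- ramekin_centre (a point): White ramekin, 72 mm across, 40 mm high, on the tray; the point is on its axis half-way up. To be left alone.
- bowl_centre (a point): White bowl, 104 mm across, 50 mm high, on the worktop beyond mat and tray; the point is on its axis half-way up. To be left alone.
- jar_centre (a point): Glass jar with a steel cap, 64 mm across, 90 mm high, on the worktop beyond mat and tray; the point is on its axis half-way up. To be left alone.
Things that resemble listed ones, but are neither listed nor needed, are in the scene too. What is shaped like the part that bears tumbler_up_centre but turquoise is not meant.

How it is judged:
By the outcome, as a careful person would: the job done as asked, in the order asked, and still so for the second after the job is handed in, with the robot touching nothing.
It also fails if it takes over 72 s, if anything falls off the work surface, if the arm or the gripper's body presses on something with over 40 N, if the wrist force passes 120 N, or if a joint passes its speed limit or range.

### The arm

A 7-joint arm with a two-finger parallel gripper is mounted at the origin on the work surface. World frame = base frame: x ahead of the robot, y to its left, z up, the work surface at z = 0. Lengths are in m, angles in rad, forces in N, time in s.
With the tool pointing down it reaches from about 0.4 to 0.85 m from the base axis. Payload 6.9 kg.
Tool frame: the origin (TCP) lies midway between the tips of the shut fingers; the grasp point (between the pads) lies behind it (ctrl.pinch_z is the z of the grasp point in the tool frame, in m); z points along the fingers, y is the direction in which the jaws open and shut (so a half turn about z gives the same grasp; the last joint's range is limited). The gripper opens to 85 mm and grips with 20 to 120 N. Pads are 22 mm wide; open, the fingers measure 114 mm over their backs; the gripper's body (76 mm by 85 mm) begins 54 mm behind the grasp point. The pads swing forward as they close: fully open they stand 13 mm farther back than shut.
Start: joints at [1.31, 0.507, -0.238, 1.5, 0.126, 1.149, -0.155], TCP at [0.224, -0.584, 0.231] pointing down, gripper open.
Joint ranges: [-3.08, 3.08], [-0.24, 2.05], [-1.43, 1.35], [0, 2.5], [-1.52, 4.66], [0.17, 1.96], [-2.89, 2.89]. Speed limits (rad/s): [2.39, 2.39, 3.14, 3.14, 3.14, 3.14, 3.14].

### API

Orientations are given as a unit quaternion [w, x, y, z].
In Python, from station import ctrl, get_state, vision, ticket, models gives the robot as it stands. Calls block until the motion is done:
- ctrl.movep(position, orientation): joint-space move of the TCP to a pose.
- ctrl.movel(position, frame=None, max_speed=0.15): straight line of the TCP; frame=None keeps the orientation; max_speed is the mean speed in m/s.
- ctrl.set_joints(angles): joint-space move.
- ctrl.ungrasp() and ctrl.close_gripper(force=None): open the fingers fully, or close them until they stop; force is the grip in N (None keeps the last).
- ctrl.pause(seconds).
- ctrl.ik(position, orientation): joint angles nearest the present ones, or None.
- get_state(): the state.
- vision.grab_frame(name): name is "scene" or "top" or "wrist"; returns (picture, depth): 384x512x3 uint8, blue, green, red; 384x512 float32, m along the optical axis (not along the pixel's ray), 0 where there is no reading.
- vision.camera_info(name): a dict with "mtx" (3x3 intrinsics, pixels), "dist_coeffs" ([k1, k2, p1, p2, k3] as OpenCV has them; the pictures are not rectified), "R" (3x3) and "t" (3): a world point X has camera coordinates R X + t; the wrist camera has in their place "hand_eye" (4x4, takes a point from camera to tool coordinates, whose origin is the TCP and whose axes are the flange's). Camera axes: x right, y down, z forward; pixel columns grow to the right and rows downward; lengths in m; the calibration is good to about 2 mm. A picture is of the moment at which its call begins: read the wrist's pose just before it. camera_info takes no time and is no camera call.
A pose or a line that the arm cannot do raises ctrl.Unreachable and nothing moves.
- ticket.close_job(): hands the job in, once; it reports no verdict.
Trained networks look in the newest picture that a camera, given by its name, has taken for a name from the list of things; names that differ only in an ending like _2 or _b are one class to them, and where a whole thing is asked for, a point or a joint stands for the part that bears it (a point fixed in the world has none). Each returns a list of dicts, best first, with "p" (0 to 1); they miss things now and then, are a little off and sometimes report something else, mostly with a low value. They report only what shows in the picture. A call takes as long as a camera call. They do not tell look-alikes from the thing itself.
- models.recognise(camera, target): "point" ([column, row] in pixels, amid what is visible of it).
- models.masks_of(camera, target): "mask" (384x512 bool, what is visible of it) and "point" ([column, row] in pixels, amid what is visible of it).
The state is a dict: "time": time; "qpos": joint angles; "qd": joint speeds; "tau": joint torques, N m; "tcp_pos": TCP position; "eef_rot": TCP orientation; "contact_force": force on the tool from outside, world axes, zero at the start; "wrist_torque": the same for the moment, N m; "width": finger opening in m.
Only numpy, scipy, OpenCV 4.12 (cv2) and the standard library are available. Lean on these libraries where they do the work, as an engineer would, in place of code of your own. Each camera call takes 0.05 s, during which the arm holds its last target.

## Working session

There is one attempt and no reset: what is moved stays moved. The work goes in short steps, each a Python script; the robot and the scene stay as the last script left them, time stands still between calls to the robot, and variables do not carry over. Pictures are saved under pics/ and viewed, and the job is handed in when it is done.

```bash
ls; mkdir -p pics; python3 - <<'E'
from station import ctrl,get_state,vision,models
import cv2,numpy as np
s=get_state();print(s['time'],s['tcp_pos'],s['eef_rot'],s['width'],ctrl.pinch_z)
for n in['scene','top','wrist']:
    im,d=vision.grab_frame(n);cv2.imwrite(f'pics/{n}0.png',im);np.save(f'{n}0.npy',d);print(n,vision.camera_info(n))
E
```

```text
pics
0.0 [ 0.22329441 -0.58318507  0.23040424] [-9.03786307e-04  9.83317044e-01  1.81897598e-01 -1.95462294e-04] 0.08514625339227892 -0.0187
scene {'mtx': array([[410.19151466,   0.        , 256.73992152],
       [  0.        , 410.19151466, 189.211615  ],
       [  0.        ,   0.        ,   1.        ]]), 'dist_coeffs': array([-0.05945525,  0.        ,  0.        ,  0.        ,  0.        ]), 'R': array([[ 0.46313007,  0.88628672, -0.00252882],
       [ 0.76722469, -0.40233926, -0.49948913],
       [-0.44370803,  0.22938826, -0.86631646]]), 't': array([-0.14847997, -0.39955618,  1.48586609])}
top {'mtx': array([[410.37648816,   0.        , 255.91173304],
       [  0.        , 410.37648816, 187.78495418],
       [  0.        ,   0.        ,   1.        ]]), 'dist_coeffs': array([-0.13699628,  0.        ,  0.        ,  0.        ,  0.        ]), 'R': array([[ 0.02521318, -0.99967642,  0.00336793],
       [-0.98465621, -0.02541599, -0.17264467],
       [ 0.17267441,  0.00103666, -0.98497841]]), 't': array([-0.08630269,  0.52134717,  1.07924404])}
wrist {'mtx': array([[303.68777108,   0.        , 250.36736205],
       [  0.        , 303.68777108, 190.26781708],
       [  0.        ,   0.        ,   1.        ]]), 'dist_coeffs': array([-0.05447568,  0.        ,  0.        ,  0.        ,  0.        ]), 'hand_eye': array([[-8.95054342e-04, -9.48025758e-01, -3.18192334e-01,
         8.29959001e-02],
       [ 9.99999493e-01, -7.01995600e-04, -7.21400090e-04,
        -2.52736610e-04],
       [ 4.60536248e-04, -3.18192819e-01,  9.48025906e-01,
        -1.42254560e-01],
       [ 0.00000000e+00,  0.00000000e+00,  0.00000000e+00,
         1.00000000e+00]])}
```

View pics/scene0.png

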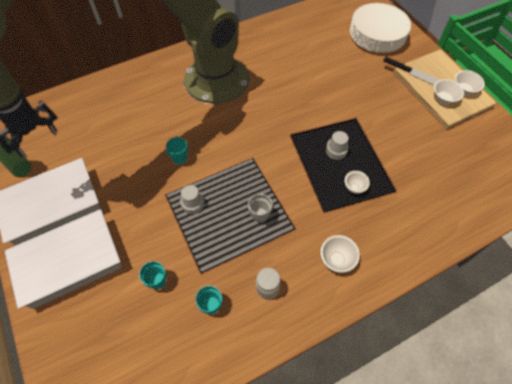

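View pics/top0.png

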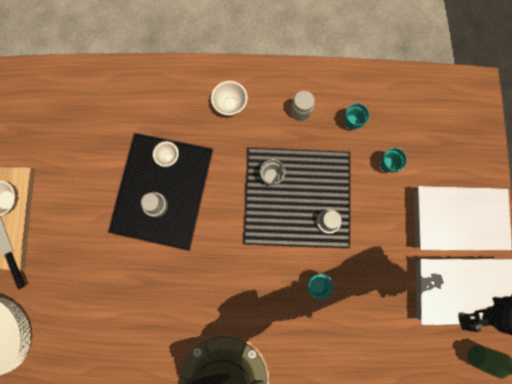

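View pics/wrist0.png

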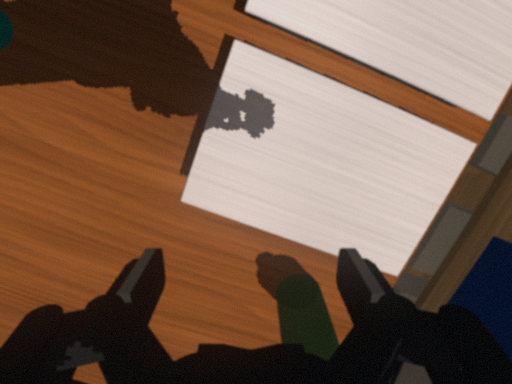

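The top view shows the ribbed mat with two steel tumblers: (272,172), hollow and so mouth up, and (329,221), with a closed white top and so mouth down. The tray tumbler is at (153,204), the ramekin at (166,153), the bowl at (229,98) and the jar at (303,104). The look-alikes are turquoise cups at (357,116), (394,160) and (319,286). I'll enlarge to confirm and measure.

```bash
cat > h.py <<'E'
from station import ctrl,get_state,vision,models,ticket
import cv2,numpy as np
from scipy.spatial.transform import Rotation as Ro
def deproj(d,info,T=None):
    # T: 4x4 world<-cam
    K=info['mtx'];D=np.array(info['dist_coeffs'])
    h,w=d.shape
    u,v=np.meshgrid(np.arange(w),np.arange(h))
    p=cv2.undistortPoints(np.stack([u.ravel(),v.ravel()],1).astype(np.float64)[:,None],K,D)[:,0]
    X=np.c_[p,np.ones(len(p))]*d.ravel()[:,None]
    if T is None:
        R=info['R'];t=info['t'];W=(X-t)@R
    else: W=X@T[:3,:3].T+T[:3,3]
    W[d.ravel()<=0]=np.nan
    return W.reshape(h,w,3)
def tcpT(s):
    T=np.eye(4);q=s['eef_rot'];T[:3,:3]=Ro.from_quat([q[1],q[2],q[3],q[0]]).as_matrix();T[:3,3]=s['tcp_pos'];return T
def wrist():
    s=get_state();im,d=vision.grab_frame('wrist');i=vision.camera_info('wrist')
    return im,d,deproj(d,i,tcpT(s)@i['hand_eye']),i,tcpT(s)@i['hand_eye']
def circ(P):
    from scipy.optimize import least_squares
    c=P.mean(0)
    r=least_squares(lambda a:np.hypot(P[:,0]-a[0],P[:,1]-a[1])-a[2],[c[0],c[1],.03],loss='soft_l1',f_scale=.001)
    return r.x
def q(Rm):
    a=Ro.from_matrix(Rm).as_quat();return np.array([a[3],a[0],a[1],a[2]])
E
python3 - <<'E'
from h import *
for n,pts in(('top',dict(up=(272,172),down=(329,221),base=(153,204),ram=(166,153),bowl=(229,98),jar=(303,104))),('scene',dict(up=(260,207),down=(191,198),base=(338,145),ram=(357,182),bowl=(340,255),jar=(268,283)))):
    im=cv2.imread(f'pics/{n}0.png');d=np.load(f'{n}0.npy');W=deproj(d,vision.camera_info(n))
    for k,(u,v) in pts.items():
        w=W[v-22:v+23,u-22:u+23].reshape(-1,3);w=w[~np.isnan(w[:,2])]
        zt=np.percentile(w[:,2],99.5)
        a=w[abs(w[:,2]-zt)<.006]
        b=w[w[:,2]>.018]
        print(n,k,'ztop',zt.round(4),len(a),'topmean',a.mean(0).round(4),'range',a.min(0).round(3),a.max(0).round(3),'body',b.min(0).round(3),b.max(0).round(3))
    rows=[im[v-22:v+23,u-22:u+23] for u,v in pts.values()]
    cv2.imwrite(f'pics/crop_{n}.png',cv2.resize(np.vstack([np.hstack(rows[:3]),np.hstack(rows[3:])]),None,fx=5,fy=5,interpolation=cv2.INTER_CUBIC))
E
```

```text
top up ztop 0.0806 66 topmean [ 0.5652 -0.1141  0.0783] range [ 0.532 -0.147  0.075] [ 0.598 -0.083  0.083] body [ 0.532 -0.147  0.018] [ 0.598 -0.083  0.083]
top down ztop 0.0818 225 topmean [ 0.4388 -0.2755  0.0786] range [ 0.415 -0.298  0.076] [ 0.461 -0.252  0.084] body [ 0.406 -0.309  0.019] [ 0.471 -0.242  0.084]
top base ztop 0.0798 205 topmean [0.4734 0.2101 0.0767] range [0.45  0.188 0.074] [0.497 0.231 0.082] body [0.44  0.177 0.018] [0.506 0.239 0.082]
top ram ztop 0.0471 128 topmean [0.6168 0.1857 0.0442] range [0.581 0.15  0.041] [0.648 0.219 0.049] body [0.581 0.15  0.018] [0.662 0.219 0.049]
top bowl ztop 0.0536 167 topmean [0.7873 0.0109 0.0503] range [ 0.732 -0.038  0.048] [0.834 0.06  0.056] body [ 0.732 -0.038  0.018] [0.835 0.06  0.056]
top jar ztop 0.0938 283 topmean [ 0.7655 -0.1991  0.0906] range [ 0.737 -0.227  0.088] [ 0.794 -0.172  0.096] body [ 0.732 -0.228  0.018] [ 0.794 -0.167  0.096]
scene up ztop 0.0793 78 topmean [ 0.5637 -0.1185  0.0769] range [ 0.53  -0.15   0.074] [ 0.596 -0.085  0.082] body [ 0.53  -0.151  0.018] [ 0.597 -0.085  0.082]
scene down ztop 0.0807 187 topmean [ 0.4386 -0.2782  0.078 ] range [ 0.415 -0.301  0.075] [ 0.461 -0.256  0.083] body [ 0.415 -0.311  0.018] [ 0.471 -0.246  0.083]
scene base ztop 0.0788 155 topmean [0.4733 0.2085 0.0761] range [0.448 0.185 0.073] [0.497 0.233 0.082] body [0.444 0.175 0.018] [0.506 0.241 0.082]
scene ram ztop 0.0462 108 topmean [0.6125 0.1847 0.0435] range [0.578 0.148 0.04 ] [0.65  0.217 0.048] body [0.578 0.148 0.018] [0.65  0.217 0.048]
scene bowl ztop 0.0526 214 topmean [0.7803 0.0149 0.0498] range [ 0.731 -0.04   0.047] [0.832 0.062 0.054] body [ 0.731 -0.04   0.018] [0.832 0.062 0.054]
scene jar ztop 0.0941 322 topmean [ 0.7656 -0.2012  0.0908] range [ 0.738 -0.228  0.088] [ 0.791 -0.173  0.096] body [ 0.737 -0.232  0.018] [ 0.796 -0.17   0.096]
```

View pics/crop_top.png

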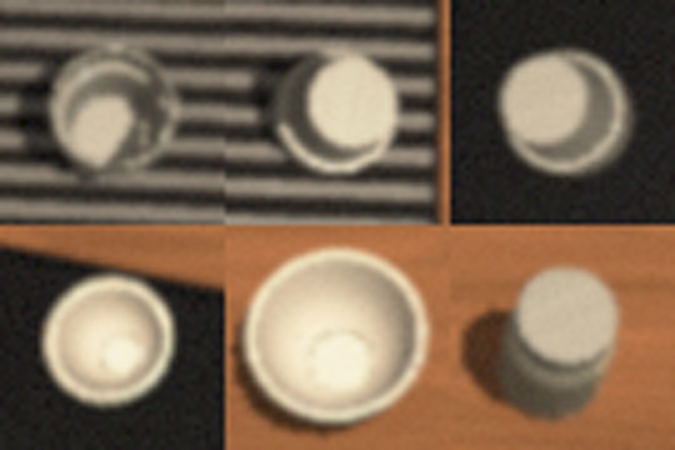

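View pics/crop_scene.png

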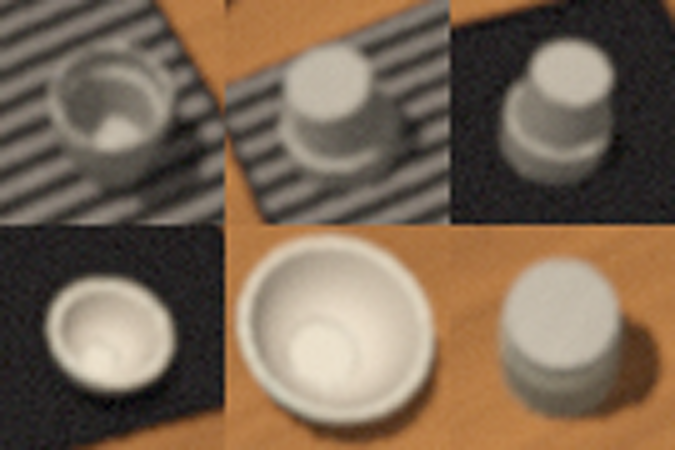

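The crops confirm it: the mouth-up cup at top (272,172) shows its inner floor and an open rim. The cups at (329,221) and (153,204) show closed bases and the outside step, and all three are steel, not turquoise. Next come the mat grooves, the obstacles, and an IK scan for tilted grasps. Leaning about the jaw axis lets the cup turn 78° + 102° without the tool going horizontal.

```bash
cat >> h.py <<'E'
Z=np.array([0,0,1.])
def frame(L,hd,cam_up=True):
    """body leans L deg from vertical toward horizontal dir at yaw hd deg"""
    L=np.radians(L);h=np.array([np.cos(np.radians(hd)),np.sin(np.radians(hd)),0])
    z=-(np.cos(L)*Z+np.sin(L)*h);x=np.sin(L)*Z-np.cos(L)*h
    if not cam_up:x=-x
    return np.stack([x,np.cross(z,x),z],1)
ZG=-0.016
def tcp(g,Rm,zg=None): return np.asarray(g)-Rm[:,2]*(ZG if zg is None else zg)
E
python3 - <<'E'
from h import *
d=np.load('top0.npy');im=cv2.imread('pics/top0.png');W=deproj(d,vision.camera_info('top'))
# mat corners
for n,c in dict(tl=(247,148),tr=(350,151),br=(350,247),bl=(244,245)).items():print(n,W[c[1],c[0]].round(3))
# ribs intensity profile along column: 
g=cv2.cvtColor(im,cv2.COLOR_BGR2GRAY).astype(float)
for u in(256,300,340):
    col=[(W[v,u,0].round(4),int(g[v,u]),W[v,u,2].round(4)) for v in range(150,246)]
    xs=np.array([c[0] for c in col]);gs=np.array([c[1] for c in col]);ok=~np.isnan(xs)
    best=max(((np.abs(np.sum((gs[ok]-gs[ok].mean())*np.exp(2j*np.pi*xs[ok]/p))),p) for p in np.linspace(.0195,.0205,21)))
    ph=np.angle(np.sum((gs[ok]-gs[ok].mean())*np.exp(2j*np.pi*xs[ok]/.02)))
    print('u',u,'y',np.nanmean(W[150:246,u,1]).round(3),'period',best,'bright x mod .02',(ph/2/np.pi*.02)%.02)
for c in((357,116),(394,160),(319,286),(460,218),(460,290),(300,104),(490,312),(490,360)):
    w=W[c[1]-14:c[1]+14,c[0]-14:min(c[0]+14,512)].reshape(-1,3);w=w[w[:,2]>.015]
    print(c,len(w) and (w.min(0).round(3),w.max(0).round(3)))
cv2.imwrite('pics/mat.png',cv2.resize(im[140:255,235:360],None,fx=6,fy=6,interpolation=cv2.INTER_CUBIC))
def test(name,g,Rm):
    r=ctrl.ik(tcp(g,Rm),q(Rm));return r
up=[.565,-.1165];dn=[.4387,-.277];ba=[.4733,.209]
for cu in(1,0):
  for nm,g,L in(('g1',[*up,.064],39),('g1s',[*up,.064],30),('lay',[.565,-.1165,.045],39),('re',[.565,-.1165,.045],42),('fin',[*ba,.050],60),('fin50',[*ba,.05],50),('finhi',[*ba,.17],60),('dn',[*dn,.024],60),('dn50',[*dn,.024],50),('top',[*ba,.078],60)):
    print(nm,'camup' if cu else 'camdn',[a for a in range(-180,180,15) if ctrl.ik(tcp(g,frame(L,a,cu)),q(frame(L,a,cu))) is not None])
E
```

```text
tl [ 0.646 -0.044  0.007]
tr [ 0.647 -0.345  0.001]
br [ 0.369 -0.342 -0.001]
bl [ 0.368 -0.044 -0.001]
u 256 y -0.074 period (np.float64(1908.0542816752218), np.float64(0.020050000000000002)) bright x mod .02 0.00021841620191765328
u 300 y -0.199 period (np.float64(2247.161617553976), np.float64(0.020050000000000002)) bright x mod .02 0.01855843053584175
u 340 y -0.312 period (np.float64(1732.402987958948), np.float64(0.0201)) bright x mod .02 0.016768480136009976
(357, 116) (array([ 0.703, -0.387,  0.015]), array([ 0.771, -0.318,  0.079]))
(394, 160) (array([ 0.576, -0.488,  0.015]), array([ 0.642, -0.423,  0.075]))
(319, 286) (array([ 0.231, -0.278,  0.015]), array([ 0.295, -0.215,  0.076]))
(460, 218) (array([ 0.413, -0.684,  0.054]), array([ 0.49 , -0.595,  0.068]))
(460, 290) (array([ 0.218, -0.675,  0.055]), array([ 0.291, -0.591,  0.068]))
(300, 104) (array([ 0.732, -0.228,  0.016]), array([ 0.794, -0.167,  0.096]))
(490, 312) (array([ 0.181, -0.732,  0.056]), array([ 0.258, -0.521,  0.406]))
(490, 360) (array([ 0.029, -0.728,  0.019]), array([ 0.095, -0.683,  0.163]))
g1 cam
[... 1447 characters left out ...]
150, 165]
re camdn [-180, -165, -150, -135, -120, -105, -90, -75, -60, -45, -30, -15, 0, 15, 30, 45, 60, 75, 90, 105, 120, 135, 150]
fin camdn [-105, -90, -75, -60, -45, -30, -15, 0, 15, 30, 45, 60, 75, 90, 105, 120, 135, 150]
fin50 camdn [-105, -90, -75, -60, -45, -30, -15, 0, 15, 30, 45, 60, 75, 90, 105, 120, 135, 150]
finhi camdn [-90, -75, -60, -45, -30, -15, 0, 60, 75, 90, 105, 120, 135, 150]
dn camdn [-165, -150, -135, -120, -105, -90, -75, -60, -45, -30, -15, 0, 15, 30, 45, 60, 75, 90, 105]
dn50 camdn [-165, -150, -135, -120, -105, -90, -75, -60, -45, -30, -15, 0, 15, 30, 45, 60, 75, 90, 105]
top camdn [-105, -90, -75, -60, -45, -30, -15, 0, 15, 30, 45, 60, 75, 90, 105, 120, 135, 150]
```

View pics/mat.png

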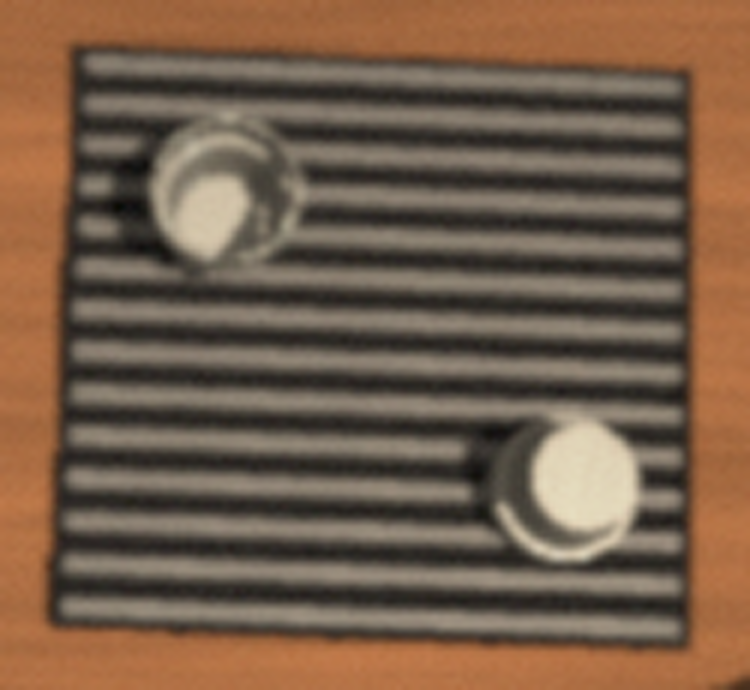

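```bash
python3 - <<'E'
from h import *
np.set_printoptions(precision=2,suppress=True)
up=[.565,-.1165];dn=[.4387,-.277];ba=[.4733,.209]
for m in(90,-90):
  for cu in (1,0):
    print('m',m,'g1 cam',cu)
    for nm,g,L,hd,c in(('g1',[*up,.064],39,-m,cu),('lay',[.5692,-.1165,.0425],39,m,1-cu),('re',[.5692,-.1165,.043],42,-m,0),('reup',[.5692,-.1165,.043],42,-m,1)):
      F=frame(L,hd,c);print(nm,ctrl.ik(tcp(g,F),q(F)))
for hd in(-90,-60,60,90,120,150):
    for z in(.05,.15):
      F=frame(60,hd,1);print('fin',hd,z,ctrl.ik(tcp([*ba,z],F),q(F)))
for hd in(-150,-120,-90,-60,0,60,90):
    F=frame(60,hd,1);print('dn',hd,ctrl.ik(tcp([*dn,.024],F),q(F)))
E
```

```text
m 90 g1 cam 1
g1 [ 0.93  0.95 -0.79  1.66 -0.03  0.95  0.33]
lay [-0.1   0.79 -0.18  1.9   1.02  0.98 -1.06]
re [ 0.5   0.88  0.01  1.65 -0.71  1.14 -2.15]
reup [ 0.93  1.01 -0.79  1.64 -0.05  0.95  0.38]
m 90 g1 cam 0
g1 [ 0.48  0.83  0.02  1.67 -0.68  1.12 -2.19]
lay [-0.8   1.12  1.11  1.91 -0.48  0.59 -2.78]
re [ 0.5   0.88  0.01  1.65 -0.71  1.14 -2.15]
reup [ 0.93  1.01 -0.79  1.64 -0.05  0.95  0.38]
m -90 g1 cam 1
g1 [ 0.44  1.09 -1.23  1.89  1.37  1.78  1.84]
lay [ 0.49  0.86  0.01  1.66 -0.68  1.09 -2.18]
re [-0.14  0.81 -0.15  1.89  1.03  1.01 -1.09]
reup [-0.86  1.28  1.29  1.9  -0.73  0.69 -2.57]
m -90 g1 cam 0
g1 [-0.07  0.76 -0.24  1.9   1.02  1.03 -1.05]
lay [ 0.92  0.99 -0.79  1.66 -0.01  0.92  0.34]
re [-0.14  0.81 -0.15  1.89  1.03  1.01 -1.09]
reup [-0.86  1.28  1.29  1.9  -0.73  0.69 -2.57]
fin -90 0.05 [ 0.71  1.12 -0.95  2.16 -0.73  0.33  0.82]
fin -90 0.15 [ 0.75  0.92 -1.01  2.14 -0.72  0.48  0.65]
fin -60 0.05 [ 0.55  1.17 -0.94  1.77 -0.14  0.93  0.47]
fin -60 0.15 [ 0.59  1.04 -1.03  1.76 -0.19  1.04  0.37]
fin 60 0.05 [-0.39  1.18 -0.63  1.28  0.63  1.96  1.45]
fin 60 0.15 [-0.56  0.99 -0.24  1.27  0.43  1.94  1.73]
fin 90 0.05 [-0.43  1.17 -0.83  1.56  0.97  1.95  1.51]
fin 90 0.15 [-0.52  0.96 -0.63  1.55  0.84  1.9   1.7 ]
fin 120 0.05 [-0.51  1.09 -0.83  1.93  1.23  1.81  1.56]
fin 120 0.15 [-0.51  0.9  -0.83  1.91  1.13  1.82  1.71]
fin 150 0.05 [-0.46  1.17 -1.03  2.33  1.55  1.95  1.51]
fin 150 0.15 [-0.45  0.89 -1.03  2.31  1.44  1.8   1.7 ]
dn -150 [ 1.69  1.18 -0.93  2.2  -1.03  0.24  1.13]
dn -120 [ 1.45  1.11 -0.71  1.81 -0.41  0.88  0.74]
dn -90 [ 1.23  1.19 -0.7   1.46 -0.12  1.37  0.73]
dn -60 [ 1.02  1.26 -0.73  1.21  0.13  1.75  0.86]
dn 0 [ 0.61  1.23 -0.63  1.24  0.62  1.95  1.42]
dn 60 [ 0.48  1.15 -0.83  1.87  1.22  1.83  1.53]
dn 90 [-0.21  0.97  0.16  2.28  1.52  0.91  1.46]
```

```bash
cat >> h.py <<'E'
def back(g,F,d): return tcp(g,F)-F[:,2]*d
def rep(n=''):
    s=get_state();print(n,'t',round(s['time'],2),'tcp',np.round(s['tcp_pos'],4),'w',round(float(s['width']),4),'f',np.round(s['contact_force'],1),'q',np.round(s['qpos'],2));return s
def snap(tag,cams=('top','wrist')):
    for n in cams:
        im,d=vision.grab_frame(n);cv2.imwrite(f'pics/{n}{tag}.png',im);np.save(f'{n}{tag}.npy',d)
E
python3 - <<'E'
from h import *
F=frame(39,90,0);g=np.array([.565,-.1165,.064])
ctrl.movep(back(g,F,.13)+[0,0,.05],q(F));rep('pre')
np.save('wT.npy',tcpT(get_state()));snap('1')
ctrl.movel(back(g,F,.06),q(F));rep('near')
E
```

```text
pre t 2.47 tcp [ 0.5649 -0.0463  0.2027] w 0.0853 f [ 0.4 -0.  -0.1] q [ 0.07  0.63 -0.68  1.73  0.93  1.49 -0.97]
near t 3.48 tcp [ 0.5655 -0.0881  0.0988] w 0.0853 f [-0.1 -0.5  0.2] q [ 0.1   0.75 -0.63  1.85  1.06  1.33 -1.11]
```

View pics/wrist1.png

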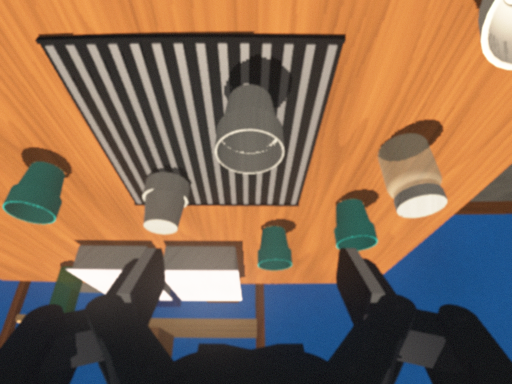

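View pics/top1.png

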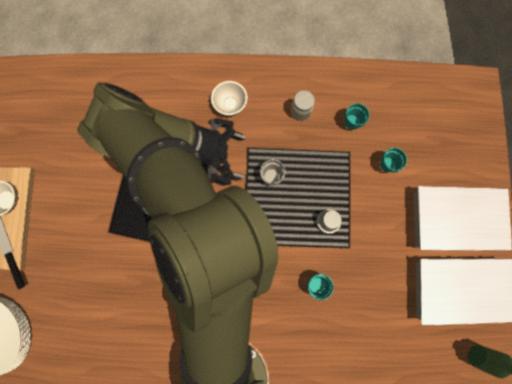

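The wrist view, with the camera upside down, shows the mouth-up cup's rim at (250,150) centred between the fingers. The mouth-down cup is at (165,205), and the arm hangs high over the tray. A quick check of the rim by wrist depth, then grasp.

```bash
python3 - <<'E'
from h import *
i=vision.camera_info('wrist');d=np.load('wrist1.npy');W=deproj(d,i,np.load('wT.npy')@i['hand_eye'])
def meas(W,c,lo,hi,rad=.045):
    w=W.reshape(-1,3);w=w[(np.hypot(w[:,0]-c[0],w[:,1]-c[1])<rad)];a=w[(w[:,2]>lo)&(w[:,2]<hi)]
    return len(a),a.mean(0).round(4),circ(a).round(4),np.percentile(w[:,2],99.5).round(4)
print('up rim',meas(W,(.565,-.1165),.072,.085))
print('dn top',meas(W,(.4387,-.277),.072,.085))
F=frame(39,90,0);g=np.array([.565,-.1165,.064])
ctrl.movel(tcp(g,F),q(F),max_speed=.1);rep('at')
ctrl.close_gripper(50);s=rep('closed')
ctrl.movel(tcp(g+[0,0,.06],F),q(F));rep('lift')
snap('2',('scene','wrist'))
E
```

```text
up rim (893, array([ 0.5646, -0.1132,  0.0758]), array([ 0.5646, -0.1154,  0.0319]), np.float64(0.0784))
dn top (514, array([ 0.4412, -0.2704,  0.0775]), array([ 0.4406, -0.272 ,  0.0182]), np.float64(0.0791))
at t 4.22 tcp [ 0.5651 -0.1263  0.0514] w 0.0854 f [ 0.2 -0.2 -0.6] q [ 0.15  0.81 -0.59  1.9   1.15  1.25 -1.16]
closed t 4.55 tcp [ 0.5654 -0.1259  0.0525] w 0.0649 f [-1.7  2.   6. ] q [ 0.14  0.81 -0.59  1.9   1.15  1.25 -1.16]
lift t 5.1 tcp [ 0.5649 -0.1267  0.1113] w 0.0649 f [ 0.3 -0.1 -1.6] q [ 0.17  0.72 -0.62  1.86  1.08  1.3  -1.05]
```

View pics/wrist2.png

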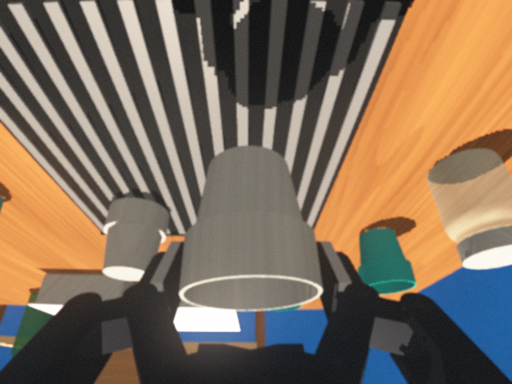

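View pics/scene2.png

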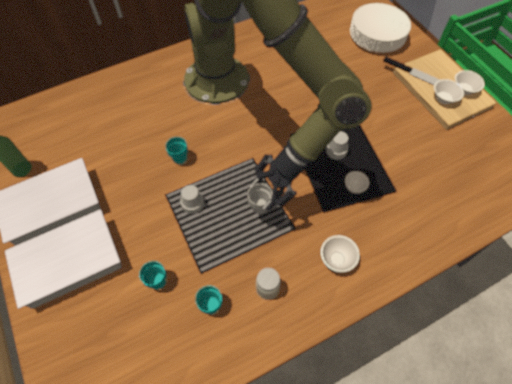

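It is held on the band (width 65 mm), mouth up. Now I tip it 78° and lay it in the groove at x≈0.569.

```bash
python3 - <<'E'
from h import *
F=frame(39,90,0)
F2=(Ro.from_euler('z',-.82,degrees=True)*Ro.from_euler('x',78,degrees=True)).as_matrix()@F
Fm=(Ro.from_euler('z',-.4,degrees=True)*Ro.from_euler('x',39,degrees=True)).as_matrix()@F
g=np.array([.5692,-.1165,.0])
ctrl.movel(tcp(g+[0,0,.13],Fm),q(Fm));rep('mid')
ctrl.movel(tcp(g+[0,0,.10],F2),q(F2));rep('rot')
snap('3',('scene','wrist'))
ctrl.movel(tcp(g+[0,0,.050],F2),q(F2),max_speed=.08);rep('low')
ctrl.movel(tcp(g+[0,0,.0422],F2),q(F2),max_speed=.03);rep('down')
E
```

```text
mid t 6.03 tcp [ 0.5687 -0.1159  0.1135] w 0.0649 f [ 0.8  0.3 -0.5] q [ 0.72  0.71 -0.94  1.77  0.67  1.02 -0.49]
rot t 6.87 tcp [ 0.5696 -0.1042  0.0884] w 0.0651 f [-0.4  1.1 -0.7] q [ 1.08  1.08 -1.21  1.64  0.35  1.06 -0.07]
low t 7.74 tcp [ 0.5695 -0.1062  0.0378] w 0.0647 f [ 0.8  0.3 -0.7] q [ 1.07  1.15 -1.17  1.66  0.39  0.99 -0.06]
down t 8.15 tcp [ 0.5697 -0.1065  0.03  ] w 0.0651 f [ 0.7 -0.8 -0. ] q [ 1.07  1.15 -1.16  1.66  0.4   0.98 -0.06]
```

View pics/scene3.png

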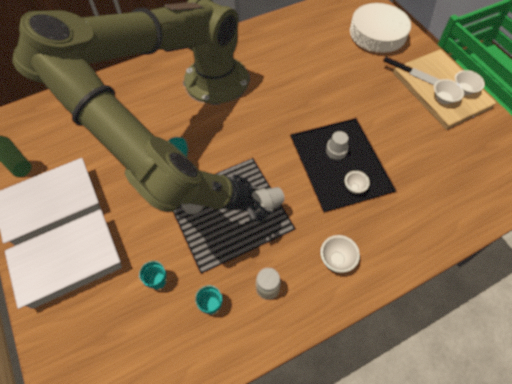

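The cup is tipped over in the gripper, base toward +y at scene (272,198), with no contact yet. I'll lower in small steps until it touches, then release.

```bash
python3 - <<'E'
from h import *
s=rep('now');T=tcpT(s);F2=(Ro.from_euler('z',-.82,degrees=True)*Ro.from_euler('x',78,degrees=True)).as_matrix()@frame(39,90,0)
g=np.array([.5692,-.1165,.0])
for z in(.0412,.0402,.0392):
    ctrl.movel(tcp(g+[0,0,z],F2),q(F2),max_speed=.02);s=rep(z)
    if s['contact_force'][2]>2.5:break
ctrl.ungrasp();ctrl.pause(.2);rep('open')
ctrl.movel(tcp(g+[0,0,z],F2)-F2[:,2]*.13,q(F2));rep('ret')
np.save('wT4.npy',tcpT(get_state()));snap('4',('scene','top','wrist'))
E
```

```text
now t 8.15 tcp [ 0.5697 -0.1065  0.03  ] w 0.0651 f [ 0.7 -0.8 -0. ] q [ 1.07  1.15 -1.16  1.66  0.4   0.98 -0.06]
0.0412 t 8.4 tcp [ 0.5698 -0.1064  0.0297] w 0.0649 f [-0.8 -1.9  5.2] q [ 1.07  1.16 -1.16  1.66  0.4   0.98 -0.06]
open t 8.94 tcp [ 0.5693 -0.1064  0.0287] w 0.0853 f [-0.1 -0.4 -0. ] q [ 1.07  1.16 -1.16  1.66  0.4   0.98 -0.06]
ret t 9.96 tcp [ 0.5677 -0.1876  0.1291] w 0.0856 f [-0.8  0.7  0.2] q [ 1.15  1.08 -1.23  1.48  0.32  1.26  0.02]
```

View pics/wrist4.png

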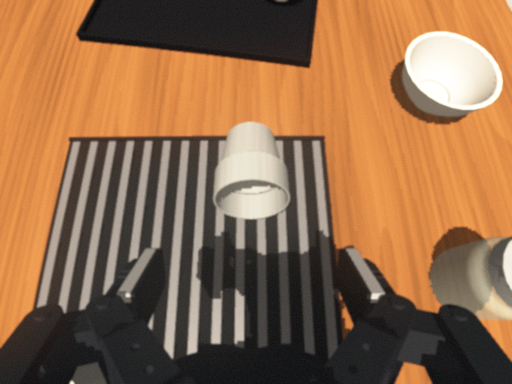

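View pics/scene4.png

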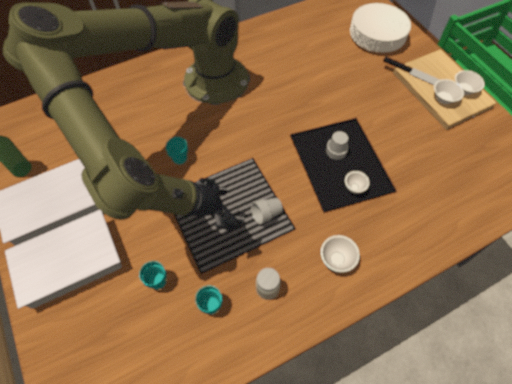

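The wrist picture shows the cup lying along the groove, mouth toward the camera at (255,200) and base at (248,130), free of the gripper. I'll measure its pose from all three clouds.

```bash
python3 - <<'E'
from h import *
from scipy.optimize import least_squares
def cloud(n,tag,T=None):
    i=vision.camera_info(n);return deproj(np.load(f'{n}{tag}.npy'),i,None if T is None else T@i['hand_eye']).reshape(-1,3)
c=np.array([.5692,-.095])
for n,T in(('wrist',np.load('wT4.npy')),('scene',None),('top',None)):
    w=cloud(n,'4',T);w=w[(abs(w[:,0]-c[0])<.045)&(abs(w[:,1]-c[1])<.05)&(w[:,2]>.022)&(w[:,2]<.085)]
    if n!='wrist': w=w[w[:,1]>-.135]
    # band region and taper: fit axis x=x0+k*(y-yc)
    hi=[];
    for y in np.arange(-.14,-.05,.01):
        a=w[abs(w[:,1]-y)<.005]
        if len(a)>8:hi.append((round(y,3),len(a),a[:,0].min().round(3),a[:,0].max().round(3),np.percentile(a[:,2],98).round(4)))
    print(n,w.min(0).round(4),w.max(0).round(4));print(*hi,sep='\n')
w=cloud('top','4');w=w[(np.hypot(w[:,0]-.4387,w[:,1]+.277)<.05)&(w[:,2]>.02)];print('dn?',len(w),w.max(0) if len(w) else '')
w=cloud('scene','4');w=w[(np.hypot(w[:,0]-.4387,w[:,1]+.277)<.05)&(w[:,2]>.02)];print('dn?',len(w),w.max(0) if len(w) else '')
E
```

```text
wrist [ 0.5375 -0.1355  0.022 ] [ 0.6028 -0.055   0.0765]
(np.float64(-0.13), 347, np.float64(0.537), np.float64(0.603), np.float64(0.0651))
(np.float64(-0.12), 898, np.float64(0.538), np.float64(0.603), np.float64(0.0753))
(np.float64(-0.11), 766, np.float64(0.538), np.float64(0.603), np.float64(0.0733))
(np.float64(-0.1), 518, np.float64(0.539), np.float64(0.602), np.float64(0.0712))
(np.float64(-0.09), 380, np.float64(0.544), np.float64(0.596), np.float64(0.0641))
(np.float64(-0.08), 398, np.float64(0.545), np.float64(0.596), np.float64(0.0607))
(np.float64(-0.07), 359, np.float64(0.545), np.float64(0.594), np.float64(0.0568))
(np.float64(-0.06), 286, np.float64(0.547), np.float64(0.593), np.float64(0.054))
scene [ 0.5361 -0.1348  0.0222] [ 0.6024 -0.0569  0.0783]
(np.float64(-0.13), 35, np.float64(0.536), np.float64(0.602), np.float64(0.0678))
(np.float64(-0.12), 102, np.float64(0.536), np.float64(0.602), np.float64(0.0773))
(np.float64(-0.11), 73, np.float64(0.538), np.float64(0.601), np.float64(0.0732))
(np.float64(-0.1), 58, np.float64(0.548), np.float64(0.601), np.float64(0.0
[... 393 characters left out ...]
.float64(-0.13), 19, np.float64(0.538), np.float64(0.602), np.float64(0.0522))
(np.float64(-0.12), 75, np.float64(0.537), np.float64(0.6), np.float64(0.0784))
(np.float64(-0.11), 83, np.float64(0.538), np.float64(0.601), np.float64(0.0756))
(np.float64(-0.1), 85, np.float64(0.538), np.float64(0.601), np.float64(0.0737))
(np.float64(-0.09), 79, np.float64(0.543), np.float64(0.597), np.float64(0.066))
(np.float64(-0.08), 64, np.float64(0.544), np.float64(0.593), np.float64(0.0628))
(np.float64(-0.07), 65, np.float64(0.545), np.float64(0.595), np.float64(0.0612))
(np.float64(-0.06), 65, np.float64(0.547), np.float64(0.592), np.float64(0.0552))
dn? 471 [ 0.47151671 -0.24175677  0.08381346]
dn? 0
```

View pics/top4.png

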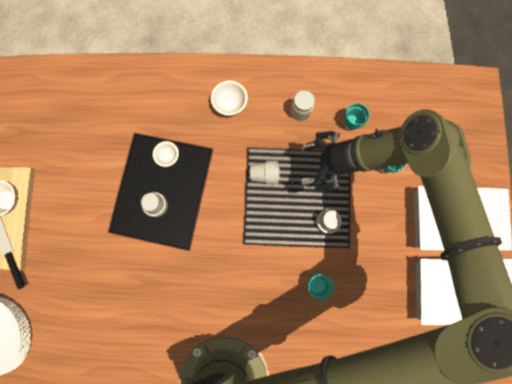

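The cup is lying with its axis at x≈0.570, mouth centre at y≈-0.1295 and base toward +y, as planned. The mouth-down cup is undisturbed. I'll regrasp from the other side.

```bash
python3 - <<'E'
from h import *
s=get_state();ctrl.movel(np.array(s['tcp_pos'])+[0,0,.1]);
F=(Ro.from_euler('z',-.82,degrees=True)*Ro.from_euler('x',-102,degrees=True)).as_matrix()@frame(60,-90,1)
print(F.round(2))
g=np.array([.5697,-.1120,.0405])
ctrl.movep(back(g,F,.10)+[0,0,.08],q(F));rep('pre')
ctrl.movel(back(g,F,.07),q(F));rep('near')
np.save('wT5.npy',tcpT(get_state()));snap('5',('scene','wrist'))
E
```

```text
[[ 0.01  1.   -0.01]
 [ 0.74 -0.01 -0.67]
 [-0.67 -0.   -0.74]]
pre t 12.16 tcp [ 0.5702 -0.0573  0.1822] w 0.0855 f [-0.1  0.1 -0.4] q [ 0.11  0.71 -0.78  1.73  1.01  1.57 -1.06]
near t 13.0 tcp [ 0.5705 -0.0757  0.0811] w 0.0852 f [-0.4 -0.1  0.6] q [ 0.11  0.85 -0.73  1.82  1.12  1.46 -1.21]
```

View pics/wrist5.png

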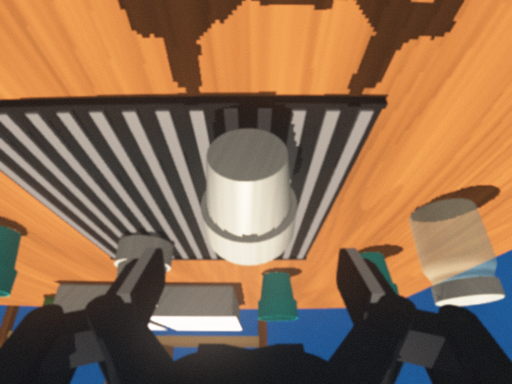

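View pics/scene5.png

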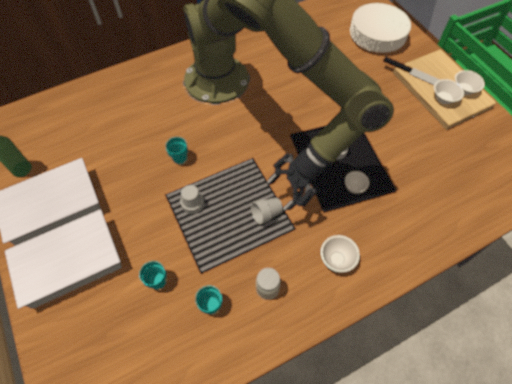

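The lying cup's base faces the gripper at wrist (248,155), midway between the fingers. I'll grasp, lift and turn it mouth down.

```bash
python3 - <<'E'
from h import *
def RR(a,y):return (Ro.from_euler('z',y,degrees=True)*Ro.from_euler('x',a,degrees=True)).as_matrix()@frame(60,-90,1)
F=RR(-102,-.82)
g=np.array([.5697,-.1120,.0405])
ctrl.movel(tcp(g,F),q(F),max_speed=.1);rep('at')
ctrl.close_gripper(60);rep('closed')
g=g+[0,0,.12];ctrl.movel(tcp(g,F),q(F));rep('lift')
for a in(-51,0):
    F=RR(a,0);ctrl.movel(tcp(g,F),q(F));rep(a)
np.save('wT6.npy',tcpT(get_state()));snap('6',('scene','top','wrist'))
E
```

```text
at t 13.95 tcp [ 0.5697 -0.1222  0.0287] w 0.0854 f [-0.6  0.2  0.6] q [ 0.17  0.91 -0.69  1.88  1.22  1.38 -1.26]
closed t 14.28 tcp [ 0.5702 -0.1222  0.0294] w 0.064 f [0.6 1.2 5.9] q [ 0.17  0.91 -0.69  1.88  1.22  1.38 -1.26]
lift t 15.22 tcp [ 0.5691 -0.123   0.1477] w 0.0642 f [ 0.5  0.2 -2.3] q [ 0.21  0.73 -0.75  1.82  1.09  1.47 -1.06]
-51 t 16.27 tcp [ 0.5695 -0.1083  0.1446] w 0.0639 f [-0.3  0.5 -1.6] q [ 0.88  0.78 -1.16  1.71  0.61  1.12 -0.42]
0 t 17.31 tcp [ 0.5699 -0.0968  0.1538] w 0.0642 f [-0.   0.7 -0.8] q [ 1.17  1.27 -1.37  1.52  0.18  1.23  0.01]
```

View pics/wrist6.png

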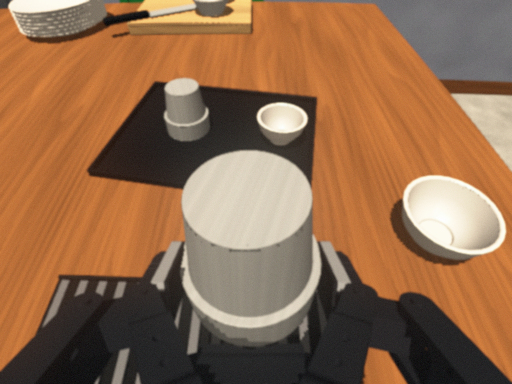

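View pics/scene6.png

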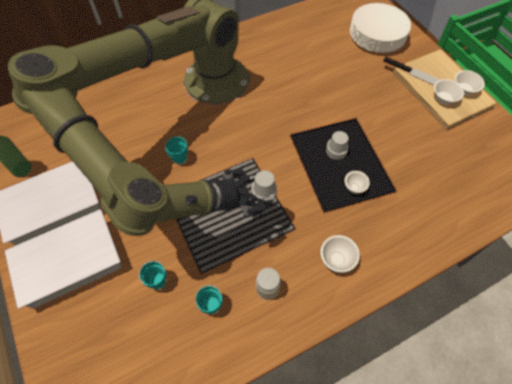

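The cup is upright, mouth down, in the gripper at wrist (247,240). I'll check its tilt, then hover over the tray tumbler and measure both in the same pictures.

```bash
cat >> h.py <<'E'
def cl(n,tag,T=None):
    i=vision.camera_info(n);return deproj(np.load(f'{n}{tag}.npy'),i,None if T is None else T@i['hand_eye']).reshape(-1,3)
def plane(w):
    for _ in range(4):
        c=w.mean(0);U,S,V=np.linalg.svd(w-c);n=V[2]*np.sign(V[2][2]);r=(w-c)@n;w=w[abs(r)<max(2*r.std(),.0008)]
    return n,c,len(w)
def disc(w,c,zt,rad=.03):
    """base disc centre (mid-range via hull circle) near xy c, top height zt"""
    a=w[(np.hypot(w[:,0]-c[0],w[:,1]-c[1])<rad)&(abs(w[:,2]-zt)<.006)].astype(np.float32)
    if len(a)<20:return len(a)
    (cc,r)=cv2.minEnclosingCircle(np.ascontiguousarray(a[:,:2])*1000)
    return len(a),a[:,:2].mean(0).round(4),np.round(np.array(cc)/1000,4),round(r,1),np.median(a[:,2]).round(4)
E
python3 - <<'E'
from h import *
g=np.array([.5697,-.112,.1605]);zt=g[2]+.054
for n,T in(('wrist',np.load('wT6.npy')),('scene',None),('top',None)):
    w=cl(n,'6',T);print(n,disc(w,g,zt))
    a=w[(np.hypot(w[:,0]-g[0],w[:,1]-g[1])<.022)&(abs(w[:,2]-zt)<.008)]
    nn,c,k=plane(a);print('  normal',nn.round(3),k)
    print('  base',disc(w,(.4733,.209),.076))
F=frame(60,-75,1);b=np.array([.4733,.209,.128])
print(ctrl.ik(tcp(b,F),q(F)))
ctrl.movel(tcp(b+[0,-.05,.04],F),q(F));rep('appr')
ctrl.movel(tcp(b,F),q(F));s=rep('hover')
np.save('wT7.npy',tcpT(s));snap('7',('scene','top','wrist'))
for n,T in(('wrist',np.load('wT7.npy')),('scene',None),('top',None)):
    w=cl(n,'7',T);print(n,'held',disc(w,b,b[2]+.054),'base',disc(w,(.4733,.209),.076))
E
```

```text
wrist (11292, array([ 0.57  , -0.1113], dtype=float32), array([ 0.5695, -0.1075]), 24.6, np.float32(0.213))
  normal [-0.028  0.007  1.   ] 8351
  base (562, array([0.4742, 0.2057], dtype=float32), array([0.4742, 0.2097]), 25.2, np.float32(0.0754))
scene (256, array([ 0.5695, -0.1088], dtype=float32), array([ 0.5691, -0.1079]), 24.3, np.float32(0.213))
  normal [-0.015  0.01   1.   ] 180
  base (173, array([0.4737, 0.2076], dtype=float32), array([0.4723, 0.2092]), 25.8, np.float32(0.0756))
top (317, array([ 0.5688, -0.1058], dtype=float32), array([ 0.5692, -0.1061]), 24.1, np.float32(0.2141))
  normal [-0.022 -0.002  1.   ] 216
  base (239, array([0.4729, 0.2092], dtype=float32), array([0.4735, 0.2097]), 23.8, np.float32(0.0761))
[ 0.79001799  1.22524605 -1.34486918  1.95262678  0.17638766  0.70736714
 -0.10366607]
appr t 19.53 tcp [0.4702 0.1718 0.1599] w 0.0642 f [ 0.4  0.  -0.6] q [ 0.89  1.18 -1.39  1.91  0.12  0.84 -0.07]
hover t 20.11 tcp [0.4699 0.2222 0.1203] w 0.064 f [-0.1 -0.3 -1.5] q [ 0.79  1.22 -1.33  1.95  0.15  0.71 -0.08]
wrist held (11050, array([0.474, 0.208], dtype=float32), array([0.4726, 0.2115]), 24.4, np.float32(0.1796)) base (63, array([0.4774, 0.1883], dtype=float32), array([0.4758, 0.1894]), 10.9, np.float32(0.0717))
scene held (183, array([0.4726, 0.2104], dtype=float32), array([0.4715, 0.2117]), 25.1, np.float32(0.18)) base 7
top held (307, array([0.4725, 0.2109], dtype=float32), array([0.4724, 0.2111]), 24.7, np.float32(0.1804)) base 0
```

View pics/wrist7.png

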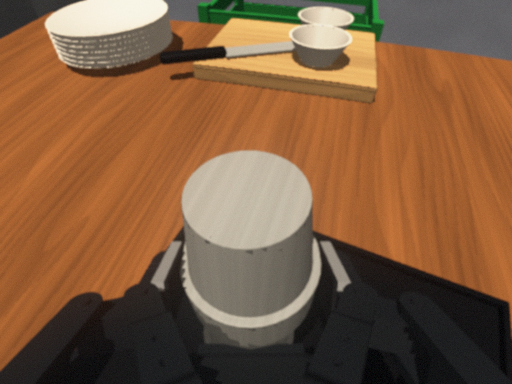

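View pics/scene7.png

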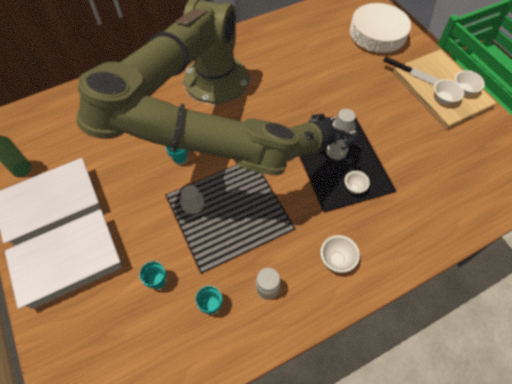

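```bash
python3 - <<'E'
from h import *
b=np.array([.4723,.211,.180])
for n,T in(('wrist',np.load('wT7.npy')),('scene',None),('top',None)):
    w=cl(n,'7',T)
    a=w[(np.hypot(w[:,0]-b[0],w[:,1]-b[1])<.021)&(abs(w[:,2]-b[2])<.008)]
    nn,c,k=plane(a);print(n,'held normal',nn.round(3),k)
    w0=cl(n,'0' if T is None else '6',None if T is None else np.load('wT6.npy'))
    a=w0[(np.hypot(w0[:,0]-.4733,w0[:,1]-.209)<.021)&(abs(w0[:,2]-.076)<.008)]
    nn,c,k=plane(a);print('    base normal',nn.round(3),k)
s=get_state();print((tcpT(s)[:3,:3].T@frame(60,-75,1)).round(4))
E
```

```text
wrist held normal [-0.026  0.001  1.   ] 7573
    base normal [ 0.01  -0.009  1.   ] 341
scene held normal [-0.007 -0.013  1.   ] 113
    base normal [0.004 0.004 1.   ] 104
top held normal [-0.027 -0.032  0.999] 197
    base normal [-0.011 -0.001  1.   ] 161
[[ 1.0e+00  2.0e-04  3.0e-04]
 [-2.0e-04  1.0e+00 -1.7e-03]
 [-3.0e-04  1.7e-03  1.0e+00]]
```

The held cup tilts about 1.2° in x and sits about 2 mm too far in +y. I'll correct both and then lower while watching the force.

```bash
python3 - <<'E'
from h import *
F=Ro.from_euler('y',.02).as_matrix()@frame(60,-75,1)
np.save('F8.npy',F)
b=np.array([.4735,.2072,.128])
ctrl.movel(tcp(b,F),q(F));
s0=rep('adj');np.save('wT8.npy',tcpT(s0));snap('8',('scene','top'))
for n in('scene','top'):
    print(n,'held',disc(cl(n,'8'),b,.180))
f0=np.array(s0['contact_force'])
for z in(.105,.090,.082,.076,.071,.067,.063,.060):
    b[2]=z;ctrl.movel(tcp(b,F),q(F),max_speed=.06);s=rep(z)
    if np.linalg.norm(s['contact_force'])>6:print('contact');break
snap('9',('scene','wrist'))
E
```

```text
adj t 20.51 tcp [0.4703 0.2201 0.1202] w 0.0645 f [ 0.5  1.  -1. ] q [ 0.79  1.22 -1.33  1.94  0.15  0.72 -0.09]
scene held (188, array([0.4746, 0.2079], dtype=float32), array([0.474 , 0.2088]), 25.3, np.float32(0.1796))
top held (307, array([0.4736, 0.2094], dtype=float32), array([0.4736, 0.209 ]), 24.6, np.float32(0.1804))
0.105 t 21.14 tcp [0.4696 0.2207 0.0969] w 0.0642 f [-0.4 -0.5 -0.9] q [ 0.78  1.25 -1.3   1.95  0.17  0.7  -0.07]
0.09 t 21.54 tcp [0.4696 0.2206 0.0818] w 0.0642 f [-0.  -0.5 -1.1] q [ 0.77  1.27 -1.28  1.95  0.19  0.69 -0.06]
0.082 t 21.82 tcp [0.4696 0.2205 0.0737] w 0.0641 f [-0.1  0.1 -1.4] q [ 0.77  1.28 -1.27  1.95  0.19  0.68 -0.06]
0.076 t 22.07 tcp [0.4697 0.2205 0.0677] w 0.0641 f [ 0.2  0.6 -1.1] q [ 0.77  1.29 -1.27  1.95  0.2   0.67 -0.05]
0.071 t 22.32 tcp [0.4697 0.2205 0.0628] w 0.0643 f [-1.  -0.2 -1.4] q [ 0.77  1.3  -1.26  1.95  0.2   0.67 -0.05]
0.067 t 22.57 tcp [0.4697 0.2206 0.0588] w 0.0639 f [ 0.6 -1.  -1.3] q [ 0.77  1.3  -1.26  1.95  0.21  0.67 -0.05]
0.063 t 22.82 tcp [0.4697 0.2205 0.0548] w 0.0642 f [ 1.  -0.5 -0.1] q [ 0.76  1.31 -1.25  1.95  0.21  0.66 -0.04]
0.06 t 23.07 tcp [0.4697 0.2206 0.0519] w 0.0643 f [ 1.2  0.8 -0.6] q [ 0.76  1.31 -1.25  1.95  0.22  0.66 -0.04]
```

View pics/scene9.png

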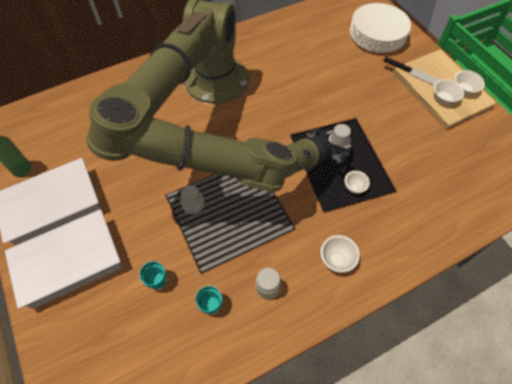

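View pics/wrist9.png

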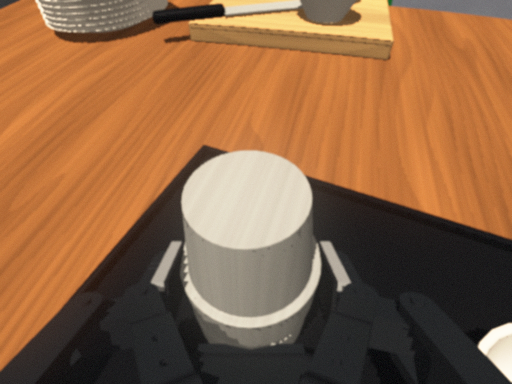

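It is sliding over the tray tumbler without contact. I'll go on to the seat.

```bash
python3 - <<'E'
from h import *
F=np.load('F8.npy');b=np.array([.4735,.2072,.06])
for z in(.0575,.0555,.0542,.053,.052,.0512,.0504,.0496):
    b[2]=z;ctrl.movel(tcp(b,F),q(F),max_speed=.03);s=rep(z)
    if np.linalg.norm(s['contact_force'])>7:print('contact');break
E
```

```text
0.0575 t 23.43 tcp [0.4697 0.2205 0.0494] w 0.064 f [-0.3 -0.6 -0.6] q [ 0.76  1.31 -1.24  1.95  0.22  0.66 -0.04]
0.0555 t 23.68 tcp [0.4697 0.2206 0.0474] w 0.064 f [ 0.7  0.2 -1. ] q [ 0.76  1.32 -1.24  1.95  0.22  0.66 -0.04]
0.0542 t 23.93 tcp [0.4697 0.2206 0.0462] w 0.0645 f [-1.2 -0.1 -1.2] q [ 0.76  1.32 -1.24  1.95  0.22  0.66 -0.04]
0.053 t 24.18 tcp [0.4697 0.2206 0.045 ] w 0.0642 f [-0.5  0.6 -0.9] q [ 0.76  1.32 -1.24  1.95  0.22  0.66 -0.04]
0.052 t 24.43 tcp [0.4698 0.2207 0.0445] w 0.0641 f [-0.5 -1.7  2.6] q [ 0.76  1.32 -1.24  1.95  0.22  0.66 -0.04]
0.0512 t 24.68 tcp [0.4697 0.2208 0.0444] w 0.0642 f [-1.3 -4.2  7.9] q [ 0.76  1.32 -1.24  1.95  0.22  0.66 -0.04]
contact
```

Contact came at grip z=0.052, exactly the predicted seat. I'll release and back out along the tool axis.

```bash
python3 - <<'E'
from h import *
F=np.load('F8.npy');b=np.array([.4735,.2072,.0518])
ctrl.movel(tcp(b,F),q(F),max_speed=.03)
ctrl.ungrasp();ctrl.pause(.1);rep('open')
ctrl.movel(back(b,F,.13),q(F));rep('ret')
s=get_state();ctrl.movel(np.array(s['tcp_pos'])+[0,-.08,.06])
s=rep('up');np.save('wTa.npy',tcpT(s));snap('a',('scene','top','wrist'))
for n,T in(('wrist',np.load('wTa.npy')),('scene',None),('top',None)):
    w=cl(n,'a',T);print(n,'stack',disc(w,(.4733,.209),.104))
    a=w[(np.hypot(w[:,0]-.4733,w[:,1]-.209)<.021)&(abs(w[:,2]-.104)<.008)]
    print(plane(a)[0].round(3))
    print('  dn',disc(w,(.4387,-.277),.078))
E
```

```text
open t 25.38 tcp [0.4697 0.2206 0.0437] w 0.0849 f [ 0.   0.3 -1. ] q [ 0.76  1.32 -1.24  1.95  0.22  0.66 -0.04]
ret t 26.39 tcp [0.4995 0.1124 0.108 ] w 0.0855 f [-0.7 -0.6 -0.3] q [ 0.92  1.26 -1.31  1.79  0.17  0.97  0.01]
up t 27.21 tcp [0.499  0.0331 0.1676] w 0.0851 f [ 0.3  0.8 -0.1] q [ 1.03  1.19 -1.35  1.69  0.11  1.19  0.05]
wrist stack (1133, array([0.4756, 0.2054], dtype=float32), array([0.475 , 0.2084]), 24.4, np.float32(0.1035))
[-0.    -0.002  1.   ]
  dn 0
scene stack (172, array([0.4741, 0.2074], dtype=float32), array([0.4712, 0.2083]), 25.9, np.float32(0.1039))
[-0.017  0.008  1.   ]
  dn 0
top stack (258, array([0.4737, 0.209 ], dtype=float32), array([0.4738, 0.2092]), 23.9, np.float32(0.1044))
[ 0.009 -0.02   1.   ]
  dn (258, array([ 0.4383, -0.2752], dtype=float32), array([ 0.4384, -0.2757]), 24.3, np.float32(0.0781))
```

View pics/wrista.png

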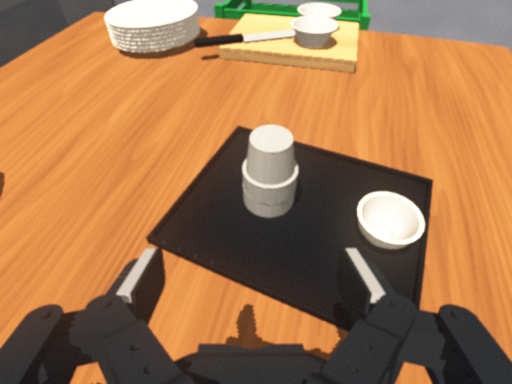

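View pics/topa.png

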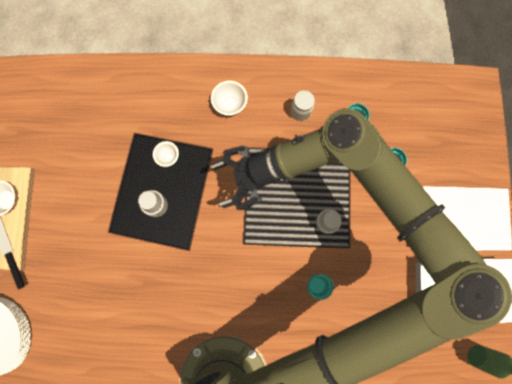

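The nested cup's top stands at 0.104 m and level, as it should (0.004+0.072+0.028). The ramekin, bowl and jar are unmoved. Next is the mouth-down cup at top (329,221).

```bash
python3 - <<'E'
from h import *
s=get_state();ctrl.movel(np.array(s['tcp_pos'])+[0,-.03,.07])
F=frame(60,-90,1);g=np.array([.4387,-.2765,.0245])
p=back(g,F,.12)+[0,0,.10]
ctrl.movep(p,q(F));s=rep('pre')
np.save('wTb.npy',tcpT(s));snap('b',('scene','top','wrist'))
for n,T in(('wrist',np.load('wTb.npy')),('scene',None),('top',None)):
    print(n,disc(cl(n,'b',T),(.4387,-.277),.078))
E
```

```text
pre t 29.43 tcp [ 0.4395 -0.3647  0.1772] w 0.0855 f [0.7 0.7 0.2] q [ 1.4   1.26 -1.28  1.13  0.17  1.8   0.28]
wrist (1678, array([ 0.4394, -0.2794], dtype=float32), array([ 0.4391, -0.2768]), 24.5, np.float32(0.0774))
scene (209, array([ 0.4392, -0.2782], dtype=float32), array([ 0.4383, -0.2778]), 24.8, np.float32(0.0773))
top (261, array([ 0.4384, -0.2752], dtype=float32), array([ 0.4384, -0.2755]), 24.4, np.float32(0.0777))
```

View pics/wristb.png

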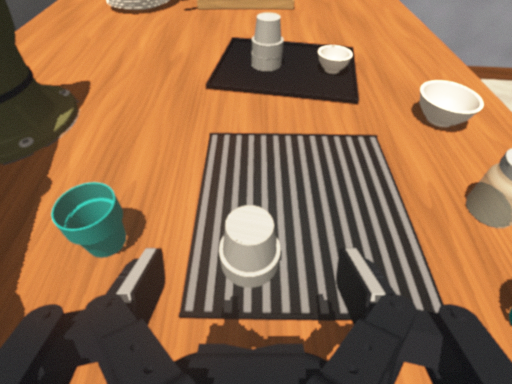

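View pics/sceneb.png

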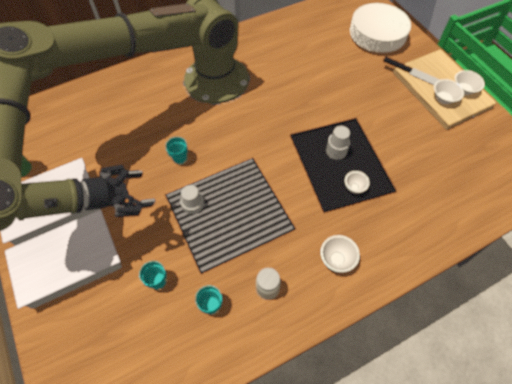

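The wrist view shows the cup at (250,245), a little left of centre since the hand is 0.1 m high, and the stack on the tray. Before going low I'll check the arm's clearance over the white boxes.

```bash
python3 - <<'E'
from h import *
for n in('scene','top'):
    w=cl(n,'b')
    for y in np.arange(-.46,-.84,-.03):
        a=w[(abs(w[:,1]-y)<.015)&(abs(w[:,0]-.44)<.07)&(w[:,2]>.02)]
        arm=a[a[:,2]>.09];print(n,y.round(2),len(arm),len(arm) and (arm[:,2].min().round(3),arm[:,2].max().round(3),arm[:,0].min().round(2),arm[:,0].max().round(2)),'low',len(a[a[:,2]<=.09]) and a[a[:,2]<=.09][:,2].max().round(3))
E
```

```text
scene -0.46 669 (np.float64(0.207), np.float64(0.287), np.float64(0.37), np.float64(0.51)) low 0
scene -0.49 465 (np.float64(0.231), np.float64(0.298), np.float64(0.41), np.float64(0.48)) low 0
scene -0.52 534 (np.float64(0.241), np.float64(0.322), np.float64(0.4), np.float64(0.48)) low 0.068
scene -0.55 561 (np.float64(0.254), np.float64(0.34), np.float64(0.41), np.float64(0.48)) low 0.07
scene -0.58 596 (np.float64(0.271), np.float64(0.355), np.float64(0.41), np.float64(0.48)) low 0.068
scene -0.61 1087 (np.float64(0.294), np.float64(0.406), np.float64(0.37), np.float64(0.48)) low 0.068
scene -0.64 728 (np.float64(0.308), np.float64(0.405), np.float64(0.38), np.float64(0.5)) low 0.068
scene -0.67 149 (np.float64(0.296), np.float64(0.386), np.float64(0.45), np.float64(0.5)) low 0.068
scene -0.7 17 (np.float64(0.303), np.float64(0.326), np.float64(0.47), np.float64(0.48)) low 0.069
scene -0.73 0 0 low 0.069
scene -0.76 0 0 low 0.069
scene -0.79 0 0 low 0.068
scene -0.82 0 0 low 0
top -0.46 835 (np.float64(0.208), np.float64(0.286), np.float64(0.37), np.float64(0.51)) low 0
top -0.49 494 (np.float64(0.246), np.float64(0.298), np.float64(0.4), np.float64(0.48)) low 0
top -0.52 612 (np.float64(0.26), np.float64(0.324), np.float64(0.4), np.float64(0.48)) low 0.067
top -0.55 590 (np.float64(0.282), np.float64(0.339), np.float64(0.4), np.float64(0.48)) low 0.067
top -0.58 632 (np.float64(0.297), np.float64(0.357), np.float64(0.4), np.float64(0.48)) low 0.067
top -0.61 277 (np.float64(0.309), np.float64(0.363), np.float64(0.4), np.float64(0.48)) low 0.067
top -0.64 0 0 low 0.067
top -0.67 0 0 low 0.067
top -0.7 0 0 low 0.068
top -0.73 0 0 low 0.067
top -0.76 0 0 low 0.067
top -0.79 0 0 low 0.067
top -0.82 0 0 low 0
```

After lowering, the arm stays about 4 cm above the box tops, so I'll go.

```bash
python3 - <<'E'
from h import *
F=frame(60,-90,1);g=np.array([.4387,-.2767,.0250])
ctrl.movel(back(g,F,.10),q(F));rep('b')
ctrl.movel(back(g,F,.05),q(F),max_speed=.1);rep('near')
ctrl.movel(tcp(g,F),q(F),max_speed=.06);rep('at')
ctrl.close_gripper(60);rep('closed')
ctrl.movel(tcp(g+[0,0,.13],F),q(F));s=rep('lift')
np.save('wTc.npy',tcpT(s));snap('c',('scene','top','wrist'))
c=g+[0,0,.184-.0]
for n,T in(('wrist',np.load('wTc.npy')),('scene',None),('top',None)):
    w=cl(n,'c',T);print(n,disc(w,g,.208));a=w[(np.hypot(w[:,0]-g[0],w[:,1]-g[1])<.021)&(abs(w[:,2]-.208)<.01)]
    if len(a)>20:print(plane(a)[0].round(3))
E
```

```text
b t 30.47 tcp [ 0.4391 -0.3496  0.0681] w 0.0854 f [-0.3 -0.4  0.6] q [ 1.41  1.37 -1.23  1.22  0.26  1.67  0.34]
near t 31.12 tcp [ 0.4389 -0.3067  0.0425] w 0.0855 f [-0.9 -0.6  0.8] q [ 1.42  1.39 -1.23  1.35  0.28  1.54  0.32]
at t 32.1 tcp [ 0.4389 -0.2632  0.0171] w 0.0852 f [-1.   0.9 -0.5] q [ 1.41  1.41 -1.22  1.46  0.29  1.42  0.3 ]
closed t 32.42 tcp [ 0.4389 -0.2632  0.0175] w 0.0637 f [-0.5 -2.1  2.2] q [ 1.41  1.41 -1.22  1.46  0.29  1.42  0.3 ]
lift t 33.44 tcp [ 0.4383 -0.2629  0.1458] w 0.0637 f [-1.   0.2 -0.4] q [ 1.43  1.25 -1.3   1.45  0.17  1.52  0.22]
wrist (11684, array([ 0.4397, -0.2796], dtype=float32), array([ 0.4396, -0.2759]), 24.2, np.float32(0.2058))
[ 0.004 -0.001  1.   ]
scene (236, array([ 0.4387, -0.2771], dtype=float32), array([ 0.4377, -0.2759]), 24.9, np.float32(0.2063))
[ 0.013 -0.013  1.   ]
top (333, array([ 0.4388, -0.2749], dtype=float32), array([ 0.4383, -0.275 ]), 24.4, np.float32(0.2064))
[0.011 0.003 1.   ]
```

View pics/wristc.png

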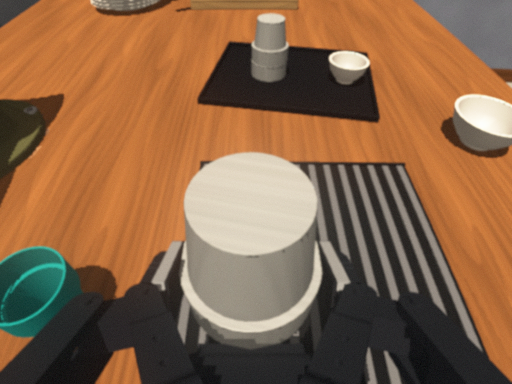

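The third cup is held level, mouth down. Now over the stack.

```bash
python3 - <<'E'
from h import *
F=frame(60,-75,1);b=np.array([.4735,.2072,.156])
try:
    ctrl.movel(tcp([.5,-.03,.18],frame(60,-82,1)),q(frame(60,-82,1)),max_speed=.2);rep('w1')
    ctrl.movel(tcp([.4735,.14,.175],F),q(F),max_speed=.2);rep('w2')
    ctrl.movel(tcp(b,F),q(F));s=rep('hover')
except ctrl.Unreachable as e: print('UNR',e);s=rep()
np.save('wTd.npy',tcpT(s));snap('d',('scene','top','wrist'))
for n,T in(('wrist',np.load('wTd.npy')),('scene',None),('top',None)):
    w=cl(n,'d',T);print(n,disc(w,b,.207));a=w[(np.hypot(w[:,0]-b[0],w[:,1]-b[1])<.021)&(abs(w[:,2]-.207)<.01)]
    if len(a)>20:print(plane(a)[0].round(3))
E
```

```text
w1 t 35.02 tcp [ 0.4982 -0.0175  0.1716] w 0.064 f [ 0.8  0.8 -0.9] q [ 1.15  1.17 -1.34  1.72  0.09  1.15  0.07]
w2 t 36.02 tcp [0.4705 0.1524 0.1667] w 0.0637 f [ 0.4 -0.3 -0.9] q [ 0.91  1.14 -1.35  1.9   0.06  0.88  0.  ]
hover t 36.64 tcp [0.4703 0.2198 0.1479] w 0.0638 f [ 0.  -0.4 -2. ] q [ 0.79  1.15 -1.33  1.94  0.06  0.73 -0.03]
wrist (12422, array([0.4764, 0.2028], dtype=float32), array([0.475 , 0.2072]), 24.6, np.float32(0.2079))
[0.002 0.001 1.   ]
scene (206, array([0.4752, 0.2056], dtype=float32), array([0.4736, 0.2075]), 25.5, np.float32(0.2082))
[-0.007  0.017  1.   ]
top (335, array([0.4747, 0.2063], dtype=float32), array([0.4749, 0.2071]), 25.1, np.float32(0.2088))
[-0.029 -0.014  0.999]
```

View pics/scened.png

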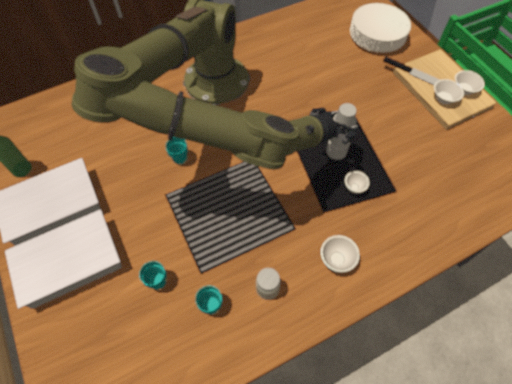

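The held cup needs a shift of about (-0.8, +1.6) mm relative to the stack, and its tilt is negligible. Lowering.

```bash
python3 - <<'E'
from h import *
F=frame(60,-75,1);b=np.array([.4727,.2088,.150])
ctrl.movel(tcp(b,F),q(F));rep('adj')
for z in(.128,.112,.104,.098,.093,.089,.086,.084,.0825,.0815,.0805,.0797,.079,.0782,.0774):
    b[2]=z;ctrl.movel(tcp(b,F),q(F),max_speed=.06 if z>.09 else .03);s=rep(z)
    if np.linalg.norm(s['contact_force'])>7:print('contact');break
snap('e',('scene','top','wrist'))
np.save('b.npy',b)
E
```

```text
adj t 37.04 tcp [0.469  0.2218 0.1415] w 0.0638 f [-0.3  0.2 -1.5] q [ 0.79  1.16 -1.32  1.95  0.07  0.72 -0.03]
0.128 t 37.56 tcp [0.469  0.2223 0.1199] w 0.064 f [ 0.3 -0.   0.6] q [ 0.78  1.19 -1.29  1.95  0.09  0.7  -0.02]
0.112 t 37.98 tcp [0.4689 0.2222 0.1037] w 0.0636 f [ 0.1 -1.5 -0.8] q [ 0.77  1.21 -1.27  1.96  0.11  0.68 -0.01]
0.104 t 38.26 tcp [0.469  0.2221 0.0956] w 0.0638 f [ 1.4  0.7 -0.5] q [ 0.77  1.22 -1.27  1.96  0.12  0.67  0.  ]
0.098 t 38.51 tcp [0.469  0.2221 0.0897] w 0.0641 f [-0.3 -0.2 -1. ] q [ 0.77  1.23 -1.26  1.96  0.12  0.67  0.  ]
0.093 t 38.76 tcp [0.469  0.2221 0.0847] w 0.0635 f [-0.4  0.6 -0.7] q [ 0.77  1.24 -1.25  1.96  0.13  0.66  0.01]
0.089 t 39.04 tcp [0.469  0.2222 0.0808] w 0.0639 f [-0.3 -0.  -0.3] q [ 0.76  1.24 -1.25  1.96  0.13  0.66  0.01]
0.086 t 39.29 tcp [0.4691 0.2222 0.0778] w 0.064 f [ 0.1 -0.4 -0.9] q [ 0.76  1.25 -1.24  1.96  0.13  0.66  0.01]
0.084 t 39.54 tcp [0.4691 0.2222 0.0759] w 0.0636 f [-0.3  0.4 -1.8] q [ 0.76  1.25 -1.24  1.96  0.14  0.65  0.01]
0.0825 t 39.79 tcp [0.4691 0.2222 0.0744] w 0.0637 f [ 0.7 -0.1 -0.5] q [ 0.76  1.25 -1.24  1.96  0.14  0.65  0.01]
0.0815 t 40.04 tcp [0.4691 0.2222 0.0735] w 0.0636 f [-0.4 -0.2 -0.5] q [ 0.76  1.25 -1.24  1.96  0.14  0.65  0.02]
0.0805 t 40.29 tcp [0.4691 0.2222 0.0725] w 0.0639 f [-0.6 -0.7 -0.7] q [ 0.76  1.25 -1.24  1.96  0.14  0.65  0.02]
0.0797 t 40.54 tcp [0.4691 0.2222 0.0717] w 0.0639 f [ 0.7 -0.  -2.3] q [ 0.76  1.26 -1.24  1.96  0.14  0.65  0.02]
0.079 t 40.79 tcp [0.4691 0.2224 0.0715] w 0.0637 f [ 0.7 -0.8  3.4] q [ 0.76  1.26 -1.24  1.96  0.14  0.65  0.02]
0.0782 t 41.04 tcp [0.4691 0.2225 0.0714] w 0.0641 f [-1.2 -5.3  7.9] q [ 0.76  1.26 -1.24  1.96  0.14  0.65  0.02]
contact
```

View pics/wriste.png

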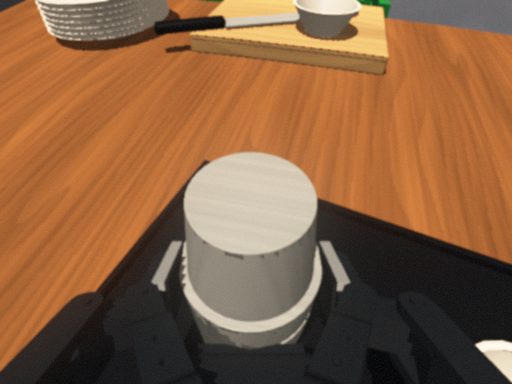

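It seated at 0.079. I'll relax to that height, release, back away and check.

```bash
python3 - <<'E'
from h import *
F=frame(60,-75,1);b=np.load('b.npy');b[2]=.0790
ctrl.movel(tcp(b,F),q(F),max_speed=.03)
ctrl.ungrasp();ctrl.pause(.1);rep('open')
ctrl.movel(back(b,F,.13),q(F));rep('ret')
s=get_state();ctrl.movel(np.array(s['tcp_pos'])+[0,-.1,.05])
s=rep('up');np.save('wTf.npy',tcpT(s));snap('f',('scene','top','wrist'))
for n,T in(('wrist',np.load('wTf.npy')),('scene',None),('top',None)):
    w=cl(n,'f',T);print(n,'stack',disc(w,(.4733,.209),.132))
    a=w[(np.hypot(w[:,0]-.4733,w[:,1]-.209)<.021)&(abs(w[:,2]-.132)<.008)]
    print(plane(a)[0].round(3))
pts=dict(ram=(.615,.185,.044),bowl=(.784,.013,.05),jar=(.7655,-.2,.09))
for tag in'0f':
  for n in('scene','top'):
    w=cl(n,tag)
    print(tag,n,{k:(w[(np.hypot(w[:,0]-p[0],w[:,1]-p[1])<.06)&(w[:,2]>.02)&(w[:,2]<.1)].mean(0).round(4)) for k,p in pts.items()})
# lowest cup band
    a=w[(np.hypot(w[:,0]-.4733,w[:,1]-.209)<.05)&(w[:,2]>.01)&(w[:,2]<.028)];print('   band',len(a),circ(a).round(4) if len(a)>10 else '')
E
```

```text
open t 41.89 tcp [0.4691 0.2222 0.0708] w 0.0856 f [ 0.3 -0.2  0.2] q [ 0.76  1.26 -1.24  1.96  0.14  0.65  0.02]
ret t 42.91 tcp [0.4976 0.114  0.1357] w 0.0853 f [-0.6  0.9 -0. ] q [ 0.92  1.2  -1.3   1.8   0.1   0.97  0.06]
up t 43.8 tcp [0.4971 0.0148 0.1855] w 0.0857 f [-0.2 -0.8 -0. ] q [ 1.05  1.15 -1.33  1.67  0.06  1.22  0.11]
wrist stack (1063, array([0.4753, 0.205 ], dtype=float32), array([0.4748, 0.2085]), 24.4, np.float32(0.1315))
[-0.    -0.005  1.   ]
scene stack (180, array([0.4741, 0.207 ], dtype=float32), array([0.4736, 0.2087]), 25.5, np.float32(0.132))
[0.022 0.015 1.   ]
top stack (270, array([0.4738, 0.2085], dtype=float32), array([0.474 , 0.2089]), 24.3, np.float32(0.1323))
[0.007 0.009 1.   ]
0 scene {'ram': array([0.6099, 0.1882, 0.0352]), 'bowl': array([0.7754, 0.0209, 0.0379]), 'jar': array([ 0.7712, -0.2051,  0.0774])}
   band 73 [0.4707 0.2104 0.0336]
0 top {'ram': array([0.6194, 0.1887, 0.0354]), 'bowl': array([0.7959, 0.0144, 0.0384]), 'jar': array([ 0.7564, -0.1966,  0.0758])}
   band 40 [0.4739 0.2107 0.0329]
f scene {'ram': array([0.6098, 0.1885, 0.0349]), 'bowl': array([0.7756, 0.0206, 0.0379]), 'jar': array([ 0.7711, -0.2051,  0.0772])}
   band 70 [0.4715 0.21   0.0332]
f top {'ram': array([0.6195, 0.1888, 0.0355]), 'bowl': array([0.7952, 0.0144, 0.0379]), 'jar': array([ 0.7564, -0.1967,  0.0756])}
   band 36 [0.4742 0.2118 0.034 ]
```

View pics/wristf.png

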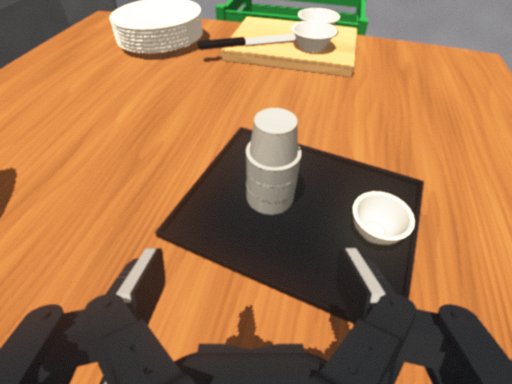

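View pics/scenef.png

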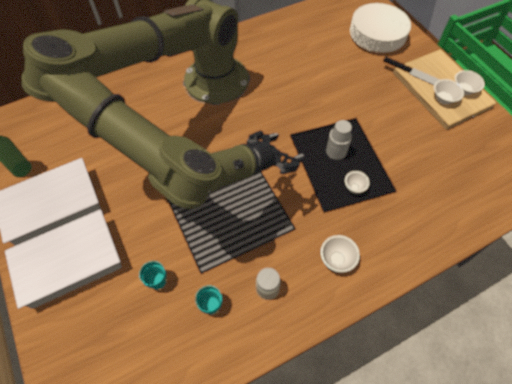

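The stack of three stands at wrist (273,160), with its bands touching and its top level at 0.132 m. Everything else is in place, so I'm handing in.

```bash
python3 -c "
from station import ticket
print(ticket.close_job())"
```

```text
the job is handed in; nothing more can be done
None
```

All three tumblers are stacked mouth down on the tray, and I handed the job in at about 44 s of the 72 s allowed.

I laid the mouth-up tumbler on its side along a mat groove, let go, and took it again from the base end. I then turned it mouth down and seated it on the tray tumbler. The mouth-down tumbler went on top of it.

- **Seating:** the stack's top measured 0.1315–0.132 m in all three cameras (0.132 m expected). Both tumblers seated with light contact of about 8–10 N.
- **Tray tumbler and others:** the tray tumbler, ramekin, bowl and jar were within about 1 mm of where they started, which is measurement noise. The gripper was open and clear of everything.
- **Disagreements:** the cameras differed by 1–2 mm on positions. The depth-based tilt of the stack's top ranged from about 0° (wrist camera, most points) to about 1.5° (scene camera, few points).

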